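Click the coupling onto the torsion stand and set its pointer

TASK

Stand the steel coupling with the square body upright on the square drive of the torsion stand and push it down, without dropping or slamming it on, until the spring ball clicks and it sits fully home on the shoulder. Then turn the drive until the black pointer points at the dark index block on the rim of the dial, let go and leave the coupling seated. Leave the round coupling, the cup and the meter where they are.

Things in the scene. Friction and masses are not known exactly. Their poses are not given: they have to be found in the camera images.
- coupling_center (a point): Centre of the loose steel coupling to be fitted (about 0.28 kg), half-way up its 64 mm. It stands upright on the blue folder (4 mm thick, lying on the table), bore mouth down. From the bottom: a square body 36 x 36 mm and 46 mm tall, then a solid square stub 16 x 16 mm and 18 mm tall. This point is on its axis, 32 mm above the mouth; z is the axis, up; x and y are square to the flats of body, stub and bore, which are all parallel.
- coupling_mouth (a point): Centre of the coupling's mouth in its bottom face; same axes as coupling_center. The square bore, 20.6 mm wide and deeper than the drive is tall, has a 2.5 mm wide lead-in and a groove inside on all four sides for the spring ball, so it fits in any of four quarter turns.
- drive_base (a point): Centre of the round shoulder (36 mm diameter, 80 mm above the table) on the spindle of the torsion stand, from which the upright square steel drive rises: 19 x 19 mm, 24 mm tall, edges tapered at the tip. The coupling is home when its mouth rests on this shoulder, and has about 0.08 rad of turning play there. z is up; x runs along the pointer and is square to two flats of the drive, y to the other two; turns with the spindle.
- ball (a joint): Spring ball in the pointer-side flat of the drive, 13 mm above the shoulder, standing out 3.2 mm when free. Value in m: 0 is sprung out, up to 0.0045 pressed in. The coupling meets it when its mouth is about 14 mm above the shoulder and holds it in until it clicks out into the groove over the last 5 mm. It takes some 7 to 15 N downward, more than the coupling's weight.
- spindle (a joint): Turn of the spindle with drive and pointer, rad: 0 when the pointer points at the middle of the index block, positive counter-clockwise seen from above; it starts between 0.6 and 1.2 (so it must be turned clockwise) and can turn from -1.6 to 1.6. Light friction (0.15 N m) holds it where it is left.
- pointer_tip (a point): Tip of the flat black pointer (8 mm wide), 72 mm out from the spindle's axis, just above the white dial, 11 mm below the shoulder.
- index_mark (a point): Inner face of the dark steel index block (16 mm wide, 16 mm tall) on the rim of the white dial, 77 mm from the spindle's axis, 70 mm above the table. The stand is fixed: base plate 170 x 170 mm, dial 166 mm across with its top 64 mm above the table.
- round_center (a point): Centre, half-way up, of the round steel coupling that stands beside the right one on the folder: 36 mm diameter, 64 mm tall with a round stub. Not to be used; leave it standing.
- cup: Open cardboard cup, 76 mm across, 90 mm tall, standing on the table; origin under its centre. Leave it alone.
- meter: Hand-held meter lying flat, 150 x 75 x 42 mm with its knob, long side along its x; origin under its centre. Leave it alone.
Things that resemble listed ones, but are neither listed nor needed, are in the scene too. Leave any brown look-alike of the part that bears coupling_center alone.

How it is judged:
By the outcome, as a careful person would: the job done as asked, in the order asked, and still so for the second after the job is handed in, with the robot touching nothing.
It also fails if it takes over 50 s, if anything falls off the work surface, if the arm or the gripper's body presses on something with over 40 N, if the wrist force passes 120 N, or if a joint passes its speed limit or range.

ROBOT

A 6-joint arm with a two-finger parallel gripper is mounted at the origin on the work surface. World frame = base frame: x ahead of the robot, y to its left, z up, the work surface at z = 0. Lengths are in m, angles in rad, forces in N, time in s.
With the tool pointing down it reaches from about 0.3 to 0.775 m from the base axis. Payload 14.6 kg.
Tool frame: the origin (TCP) lies at the very end of the fingers, on their centre line; the grasp point (between the pads) lies 19 mm behind it; x points along the fingers, z is the direction in which the jaws open and shut, and the axes are right-handed (so a half turn about x gives the same grasp; the last joint's range is limited). The gripper opens to 94 mm and grips with 3 to 60 N. Pads are 16 mm wide; open, the fingers measure 119 mm over their backs; the gripper's body (75 mm by 177 mm) begins 78 mm behind the grasp point.
Start: joints at [-1.323, 0.3, 1.521, -0, 1.321, -0.067], TCP at [0.17, -0.523, 0.205] pointing down, gripper open.
Joint ranges: [-3.03, 3.03], [-0.79, 2.21], [0.23, 2.52], [-1.04, 4.18], [0, 3.07], [-2.55, 2.55]. Speed limits (rad/s): [2.22, 2.22, 2.57, 3.14, 3.14, 3.14].

INTERFACE

Orientations are given as [roll, pitch, yaw] about the fixed x, y, z axes, in that order (R = Rz(yaw) Ry(pitch) Rx(roll)).
In Python, from station import ctrl gives the robot as it stands. The module is installed in compiled form; this text tells all that it offers.
- The arm moves only by the tool servo_tool, never from a script. Its argument "motion" is one flat list of numbers, 4 for each row, row after row: the shift along the tool's x, y, z in mm, then the turn about the tool's x in degrees. In form: [dx, dy, dz, roll, dx, dy, dz, roll, ...]. A call has 1 to 20 rows; each row is the pose to reach, as a shift and turn from the pose commanded when the call began, along the tool's axes at that moment; what a row does not reach only later rows make up. A row lasts 1/8 s, in which the tool goes at most 62.5 mm and 10.7 degrees, less where a joint would pass 70% of its speed; a pose out of reach is approached as far as the arm can. A call with a gripper value outside its range is refused whole. "gripper" is the opening, from 0 (shut) to 1 (fully open), set as the call begins (left out, the last holds). The fingers move at their own pace and stop on an object; "force" is the grip in N (left out, the last holds). Time passes only in rows, so rows that repeat a pose let the fingers close. It gives the time, the measured TCP pose, the force and the opening at its end, in the units of the state.
- ctrl.get_obs(): the state, without advancing time (a new reading comes with each control period).
- ctrl.camera(name): name is "side" or "top" or "wrist"; returns a dict with "color" (480x640x3 uint8, red, green, blue), "z_map" (480x640 float32, m along the optical axis (not along the pixel's ray), 0 where there is no reading), "fx", "fy", "cx", "cy" (pixels), "rvec" (rotation vector, rad) and "tvec" (3), from world to camera coordinates, as OpenCV has them. Camera axes: x right, y down, z forward; pixel columns grow to the right and rows downward; lengths in m; the calibration is good to about 2 mm. A picture is of the moment at which its call begins.
- ctrl.hand_in(): hands the job in, once; it reports no verdict.
The state is a dict: "time_s": time; "qpos": joint angles; "joint_vel": joint speeds; "tau": joint torques, N m; "ee_pos": TCP position; "eef_rot": TCP orientation; "force": force on the tool from outside, world axes, zero at the start; "moment": the same for the moment, N m; "grip_width": finger opening in m.
Only numpy, scipy, OpenCV 4.12 (cv2) and the standard library are available. Lean on these libraries where they do the work, as an engineer would, in place of code of your own. Each camera call takes 0.05 s, during which the arm holds its last target.

## Working session

There is one attempt and no reset: what is moved stays moved. The work goes in short steps, Python scripts to look and compute and a tool call to move; the robot and the scene stay as the last step left them, time stands still between calls to the robot, and variables do not carry over. Pictures are saved under pics/ and viewed, and the job is handed in when it is done.

Besides the shell and the picture viewer there is one more tool, called after "Emit:" by a JSON object that holds its "method" and its "body", one argument or row to a line. servo_tool: Moves the arm, as the interface text tells. Its arguments: {"type":"object","properties":{"motion":{"type":"array","items":{"type":"number"}},"gripper":{"type":"number"},"force":{"type":"number"}},"required":["motion"]}

```bash
mkdir -p pics; cat > h.py <<'E'
import numpy as np, cv2
from station import ctrl
def cam(name,fn=None):
    d=ctrl.camera(name)
    if fn: cv2.imwrite('pics/'+fn,d['color'][:,:,::-1])
    return d
def RT(d): return cv2.Rodrigues(np.array(d['rvec'],float))[0],np.array(d['tvec'],float).ravel()
def ray(d,u,v):
    R,t=RT(d); c=-R.T@t
    r=R.T@np.array([(u-d['cx'])/d['fx'],(v-d['cy'])/d['fy'],1.]); return c,r
def plane(d,u,v,z):
    c,r=ray(d,u,v); return c+r*(z-c[2])/r[2]
def cloud(d):
    v,u=np.mgrid[:480,:640]; Z=d['z_map']; R,t=RT(d)
    P=np.stack([(u-d['cx'])/d['fx']*Z,(v-d['cy'])/d['fy']*Z,Z],-1)
    return (P-t)@R
def proj(d,p):
    R,t=RT(d); q=R@np.array(p)+t; return d['fx']*q[0]/q[2]+d['cx'],d['fy']*q[1]/q[2]+d['cy']
E
python3 - <<'E'
from h import *
import pickle
for n in ['side','top','wrist']:
    d=cam(n,n+'0.png'); pickle.dump(d,open(n+'0.pkl','wb')); R,t=RT(d); print(n,-R.T@t,R[2],d['fx'])
print(ctrl.get_obs())
E
```

```text
side [ 0.56193875 -0.76275942  0.54927972] [ 0.07367733  0.83232193 -0.54937406] 447.3780880170562
top [ 0.50789543 -0.04594648  1.30462214] [ 0.09834175 -0.00449594 -0.99514255] 547.7470627698141
wrist [ 0.24314357 -0.50059227  0.38420344] [-0.2487976  -0.08043068 -0.96521016] 338.64296865857506
{'time_s': 0.15, 'qpos': array([-1.32257487e+00,  3.00348300e-01,  1.52140810e+00, -1.78582992e-05,
        1.32068552e+00, -6.65945884e-02]), 'joint_vel': array([-0.00163507, -0.00120166, -0.00165597,  0.00100316,  0.00032849,
       -0.00028355]), 'tau': array([-8.42028803e-04, -5.31958687e+01, -3.52823496e+01,  7.07972841e-02,
        2.36226321e-02, -6.61786726e-05]), 'ee_pos': array([ 0.17025293, -0.52279121,  0.20502687]), 'eef_rot': array([3.09536444, 1.56994688, 1.83938859]), 'force': array([-0.03611288, -0.65785174,  0.21102684]), 'moment': array([ 0.01319098, -0.04183296, -0.05243656]), 'grip_width': 0.09374750882686343}
```

View pics/top0.png

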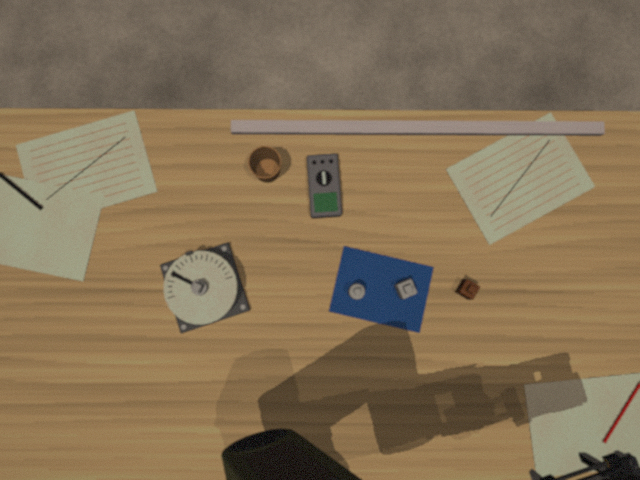

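View pics/side0.png

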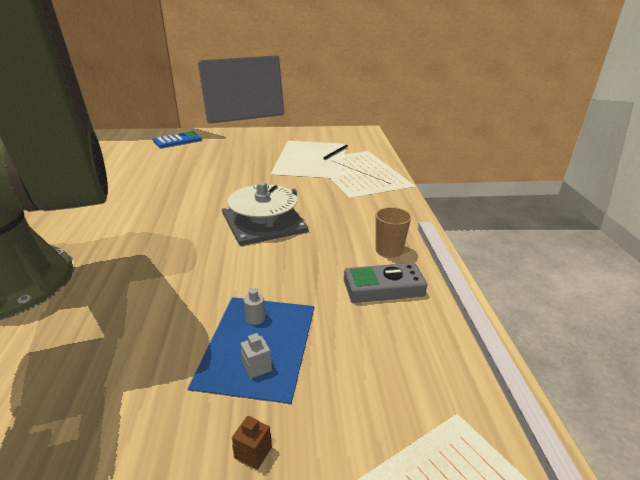

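View pics/wrist0.png

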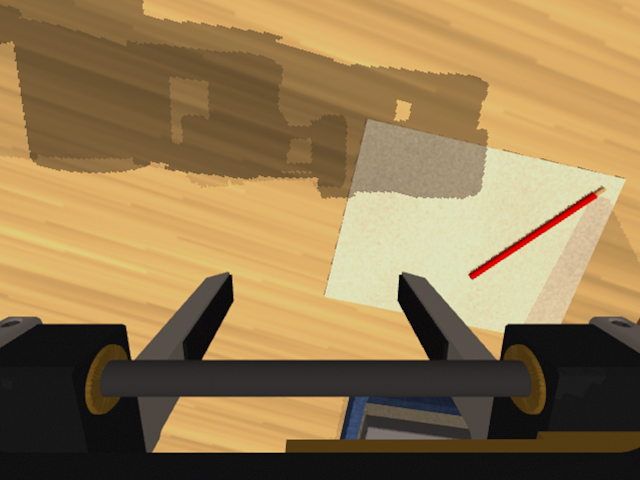

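The top view shows the square coupling at about (406,288), the round one at (358,291) and the brown look-alike at (468,288). The dial is at about (200,286). I'll zoom in next.

```bash
python3 - <<'E'
import cv2
a=cv2.imread('pics/top0.png')
l=cv2.resize(a[235:340,150:255],None,fx=5.6,fy=5.6,interpolation=cv2.INTER_CUBIC)
cv2.imwrite('pics/dialz.png',l)
l=cv2.resize(a[240:340,325:485],None,fx=5,fy=5,interpolation=cv2.INTER_CUBIC)
cv2.imwrite('pics/coupz.png',l)
a=cv2.imread('pics/side0.png')
cv2.imwrite('pics/sidez.png',cv2.resize(a[170:390,190:320],None,fx=2.7,fy=2.7,interpolation=cv2.INTER_CUBIC))
E
```

```text
(no output)
```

View pics/dialz.png

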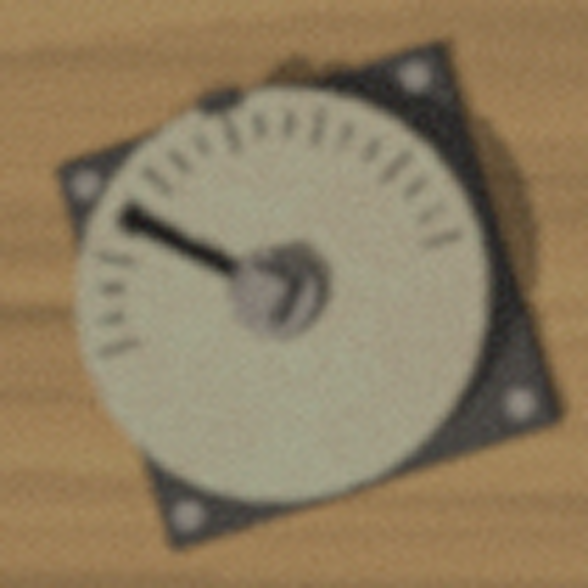

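View pics/coupz.png

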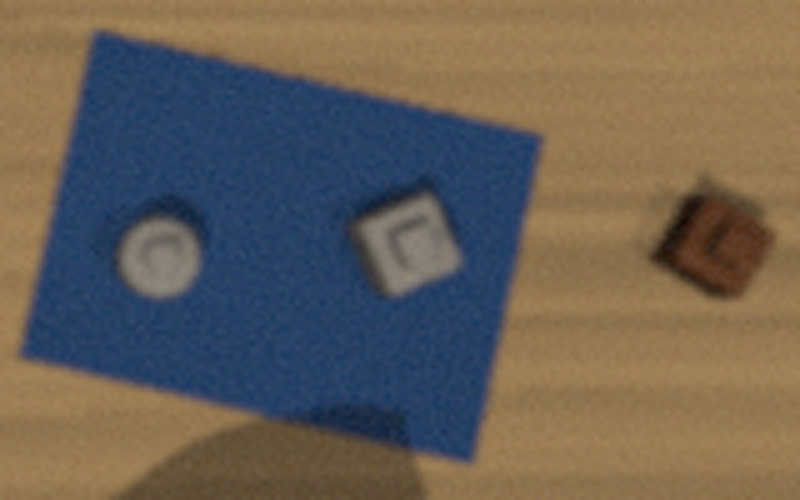

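View pics/sidez.png

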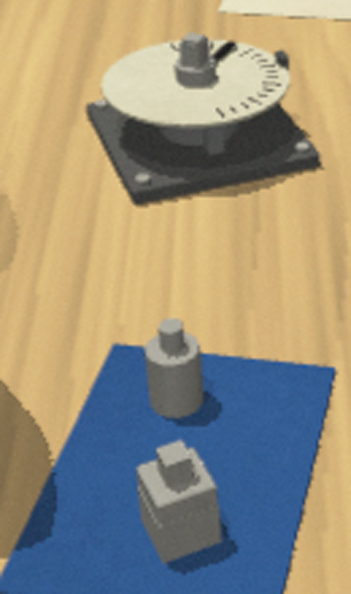

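```bash
python3 - <<'E'
from h import *
import pickle
d=pickle.load(open('top0.pkl','rb')); s=pickle.load(open('side0.pkl','rb'))
for nm,d in (('top',d),('side',s)):
    P=cloud(d); c=d['color'].astype(int); hsv=cv2.cvtColor(d['color'],cv2.COLOR_RGB2HSV)
    # body: non blue, low sat, above folder
    box={'top':(270,310,385,430),'side':(325,385,232,285)}[nm]
    m=np.zeros((480,640),np.uint8); m[box[0]:box[1],box[2]:box[3]]=1
    m&=(hsv[...,1]<70).astype(np.uint8)
    z=P[...,2]
    for lo,hi in ((.04,.058),(.06,.078)):
        k=(m>0)&(z>lo)&(z<hi)&(d['z_map']>0)
        q=P[k]; 
        if len(q)<4: print(nm,lo,len(q));continue
        print(nm,lo,len(q),q.mean(0),np.median(q[:,2]),(q.max(0)+q.min(0))/2,np.ptp(q,axis=0), cv2.minAreaRect((q[:,:2]*1000).astype(np.float32)))
    # dial
    # white
    box={'top':(240,335,155,250),'side':(180,245,220,305)}[nm]
    m=np.zeros((480,640),bool); m[box[0]:box[1],box[2]:box[3]]=1
    v=hsv[...,2]
    for lo,hi in ((.056,.072),(.075,.088),(.095,.115)):
        k=m&(z>lo)&(z<hi)&(d['z_map']>0); q=P[k]
        if len(q)<5: print(len(q));continue
        e=cv2.minEnclosingCircle((q[:,:2]*1000).astype(np.float32))
        print(nm,'dial',lo,len(q),q.mean(0),e,cv2.minAreaRect((q[:,:2]*1000).astype(np.float32)))
d=pickle.load(open('top0.pkl','rb'))
# dial center by white mask
hsv=cv2.cvtColor(d['color'],cv2.COLOR_RGB2HSV)
print(hsv[300,180],hsv[253,190],hsv[275,176],hsv[287,205])
tip=plane(d,150+130/5.6,235+212/5.6,.069); blk=plane(d,150+222/5.6,235+100/5.6,.070)
print('tip',tip,'blk',blk)
E
```

```text
top 0.04 204 [ 0.51260805 -0.25944256  0.04935972] 0.04955720680568591 [ 0.51303481 -0.26029109  0.04874869] [0.04324507 0.04413133 0.01737503] ((512.6902465820312, -261.12188720703125), (36.22081756591797, 37.3360710144043), 22.893667221069336)
top 0.06 53 [ 0.51239012 -0.26037556  0.06785905] 0.06772280250741886 [ 0.51186757 -0.26039122  0.06732763] [0.01800848 0.0198462  0.01303032] ((512.494873046875, -260.6122131347656), (15.6144380569458, 16.800060272216797), 21.963577270507812)
top dial 0.056 4016 [0.51348232 0.20760011 0.06472071] ((514.927001953125, 208.17465209960938), 83.50442504882812) ((513.9957885742188, 208.00033569335938), (164.64645385742188, 164.19461059570312), 46.75175094604492)
top dial 0.075 132 [0.5232913  0.20856866 0.08030929] ((545.765380859375, 219.3315887451172), 51.047367095947266) ((544.0308837890625, 223.03787231445312), (102.06155395507812, 37.3838005065918), 25.078449249267578)
top dial 0.095 80 [0.51450087 0.20692295 0.10316846] ((514.287109375, 207.36619567871094), 12.078953742980957) ((514.508056640625, 208.32557678222656), (19.87466812133789, 18.4
[... 595 characters left out ...]
671875, 204.85098266601562), 86.20132446289062) ((513.8806762695312, 203.54537963867188), (165.76638793945312, 163.4580078125), 87.51371002197266)
side dial 0.075 92 [0.51476367 0.19598753 0.0806478 ] ((514.0819702148438, 202.49581909179688), 17.940523147583008) ((514.70703125, 199.173828125), (35.28988265991211, 25.154502868652344), 6.054840087890625)
side dial 0.095 60 [0.51444084 0.200148   0.10024088] ((515.2879028320312, 201.4019775390625), 13.228869438171387) ((515.7010498046875, 202.98199462890625), (21.41118049621582, 20.0189208984375), 59.76313400268555)
[ 23  46 160] [27 33 70] [100  38  40] [ 16  30 128]
tip [0.54596264 0.26680568 0.069     ] blk [0.59111066 0.23085644 0.07      ]
```

```bash
cat >> h.py <<'E'
from scipy.spatial.transform import Rotation as Ro
def state(pr=True):
    o=ctrl.get_obs(); R=Ro.from_euler('xyz',o['eef_rot']).as_matrix()
    jaw=np.degrees(np.arctan2(R[1,2],R[0,2]))
    if pr: print('t',round(o['time_s'],2),'pos',np.round(o['ee_pos']*1000,1),'jaw',round(jaw,2),'down',np.round(R[:,0],4),'q',np.round(o['qpos'],3),'F',np.round(o['force'],1),'M',np.round(o['moment'],2),'w',round(o['grip_width']*1000,1))
    return o,R,jaw
def to(p,jaw_t):
    o,R,j=state()
    s=R.T@(np.array(p)-o['ee_pos'])*1000
    dj=(jaw_t-j+90)%180-90
    print('shift',np.round(s,1),'roll (about tool x, down => -dyaw)',round(-dj,2), 'alt',round(-dj+90,1),round(-dj-90,1))
E
python3 - <<'E'
from h import *
to([.5125,-.2608,.20],22.5)
E
```

```text
t 0.15 pos [ 170.3 -522.8  205. ] jaw -71.96 down [-2.e-04  8.e-04 -1.e+00] q [-1.323  0.3    1.521 -0.     1.321 -0.067] F [-0.  -0.7  0.2] M [ 0.01 -0.04 -0.05] w 93.7
shift [   5.2  406.6 -143.1] roll (about tool x, down => -dyaw) 85.54 alt 175.5 -4.5
```

Emit:
{"method": "servo_tool", "body": {
  "motion": [0, 35, -12, -0.5, 0, 80, -28, -1, 0, 126, -44, -1.5, 0, 172, -60, -2, 0, 218, -76, -2.5, 0, 264, -93, -3, 0, 310, -109, -3.5, 0, 350, -123, -4, 5, 385, -136, -4.5, 5, 406.6, -143.1, -4.5, 5, 406.6, -143.1, -4.5, 5, 406.6, -143.1, -4.5],
  "gripper": 0.7,
  "force": 30
}}

```text
time_s: 1.65
ee_pos: [0.512, -0.2617, 0.2005]
eef_rot: [-1.323, 1.571, -2.501]
force: [-0.7, 0.4, 0.2]
grip_width: 0.0659
```

```bash
python3 - <<'E'
from h import *
import pickle
state()
d=cam('wrist','wrist1.png'); pickle.dump(d,open('wrist1.pkl','wb'))
R,t=RT(d); print(-R.T@t,R[2])
to([.5125,-.2608,.03],22.5)
E
```

```text
t 1.65 pos [ 512.  -261.7  200.5] jaw -67.51 down [-2.e-04 -1.e-04 -1.e+00] q [-0.536  0.36   1.454 -0.     1.328  0.642] F [-0.7  0.4  0.2] M [-0.05 -0.01 -0.02] w 65.9
[ 0.58288274 -0.23381705  0.3797544 ] [-0.24170293 -0.10050363 -0.96513145]
t 1.7 pos [ 511.9 -261.8  200.6] jaw -67.53 down [ 0.e+00 -2.e-04 -1.e+00] q [-0.536  0.359  1.454 -0.     1.328  0.642] F [-0.8  0.5 -0.2] M [-0.01 -0.02  0.  ] w 65.8
shift [170.6   0.9  -0.8] roll (about tool x, down => -dyaw) 89.97 alt 180.0 -0.0
```

View pics/wrist1.png

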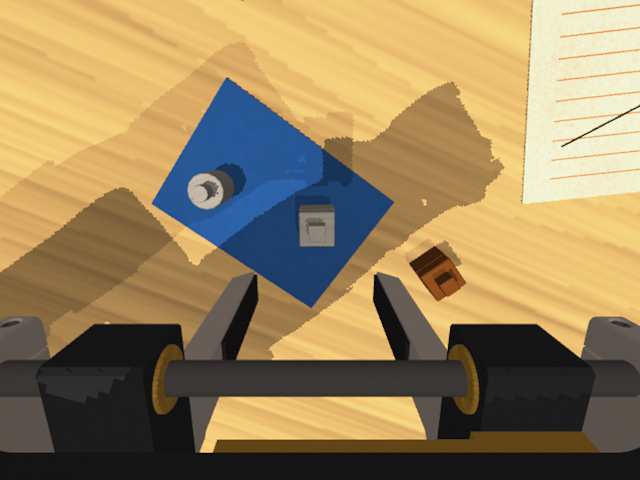

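The wrist view shows the square coupling at (317,226), squarely between the fingers. The round coupling is at (210,190) and the brown one at (437,273).

```bash
python3 - <<'E'
from h import *
import pickle
d=pickle.load(open('wrist1.pkl','rb')); P=cloud(d); z=P[...,2]
hsv=cv2.cvtColor(d['color'],cv2.COLOR_RGB2HSV)
m=np.zeros((480,640),bool); m[195:255,290:345]=1
for lo,hi in ((.045,.056),(.063,.073)):
    k=m&(z>lo)&(z<hi)&(hsv[...,1]<70); q=P[k]
    print(lo,len(q),np.median(q[:,2]),cv2.minAreaRect((q[:,:2]*1000).astype(np.float32)))
    ys,xs=np.nonzero(k); print(xs.min(),xs.max(),ys.min(),ys.max())
    zz=np.median(q[:,2]); 
    e=cv2.minAreaRect(np.stack([xs,ys],1).astype(np.float32)); b=cv2.boxPoints(e); print(e)
    w=np.array([plane(d,u,v,.050 if lo<.06 else .068)[:2]*1000 for u,v in b]); print(w.mean(0)); ed=np.diff(np.vstack([w,w[:1]]),axis=0); print(np.round(np.hypot(*ed.T),1),np.round(np.degrees(np.arctan2(ed[:,1],ed[:,0])),1))
E
```

```text
0.045 924 0.049867103468499 ((512.6824951171875, -264.51641845703125), (35.566856384277344, 35.201026916503906), 23.26393699645996)
299 334 210 245
((316.5, 227.5), (35.0, 35.0), 90.0)
[ 513.42950762 -264.22575408]
[34.5 35.8 35.4 35.8] [ -67.5 -156.7  112.5   21.8]
0.063 300 0.06785685274323758 ((512.4799194335938, -265.01544189453125), (16.332456588745117, 15.312859535217285), 22.74767303466797)
309 325 224 241
((317.0, 232.5), (17.0, 16.0), 90.0)
[ 513.08183386 -264.79715375]
[15.1 16.6 15.3 16.6] [ -67.5 -157.1  112.5   22.2]
```

```bash
python3 - <<'E'
from h import *
to([.513,-.2646,.015],-67.5)
E
```

```text
t 1.7 pos [ 511.9 -261.8  200.6] jaw -67.53 down [ 0.e+00 -2.e-04 -1.e+00] q [-0.536  0.359  1.454 -0.     1.328  0.642] F [-0.8  0.5 -0.2] M [-0.01 -0.02  0.  ] w 65.8
shift [ 1.856e+02 -1.000e-01  2.900e+00] roll (about tool x, down => -dyaw) -0.03 alt 90.0 -90.0
```

Emit:
{"method": "servo_tool", "body": {
  "motion": [20, 0, 3, 0, 50, 0, 3, 0, 80, 0, 3, 0, 108, 0, 3, 0, 130, 0, 3, 0, 148, 0, 3, 0, 162, 0, 3, 0, 174, 0, 3, 0, 182, 0, 3, 0, 185.6, 0, 3, 0, 185.6, 0, 3, 0, 185.6, 0, 3, 0]
}}

```text
time_s: 3.2
ee_pos: [0.514, -0.2639, 0.0153]
eef_rot: [0.67, 1.57, -0.508]
force: [0.4, -0.1, -0.1]
grip_width: 0.0659
```

Emit:
{"method": "servo_tool", "body": {
  "motion": [0, 0, 0, 0, 0, 0, 0, 0, 0, 0, 0, 0, 0, 0, 0, 0, 0, 0, 0, 0, 0, 0, 0, 0],
  "gripper": 0.3,
  "force": 40
}}

```text
time_s: 3.95
ee_pos: [0.5138, -0.2637, 0.0149]
eef_rot: [2.681, 1.571, 1.504]
force: [-1.3, 1.9, 2.1]
grip_width: 0.0355
```

```bash
python3 - <<'E'
from h import *
state()
E
```

```text
t 3.95 pos [ 513.8 -263.7   14.9] jaw -67.46 down [ 0.e+00  1.e-04 -1.e+00] q [-0.538  0.582  1.599  0.     0.96   0.64 ] F [-1.3  1.9  2.1] M [ 0.26  0.17 -0.01] w 35.5
```

Emit:
{"method": "servo_tool", "body": {
  "motion": [-5, 0, 0, 0, -25, 0, 0, 0, -60, 0, 0, 0, -100, 0, 0, 0, -140, 0, 0, 0, -170, 0, 0, 0, -190, 0, 0, 0, -195, 0, 0, 0, -195, 0, 0, 0]
}}

```text
time_s: 5.08
ee_pos: [0.5136, -0.2637, 0.2093]
eef_rot: [-2.365, 1.57, 2.741]
force: [0.1, -0.7, -2.1]
grip_width: 0.0358
```

Emit:
{"method": "servo_tool", "body": {
  "motion": [0, 8, -20, -2, 0, 23, -56, -5, 0, 40, -96, -8, 0, 57, -136, -12, 0, 74, -177, -16, 0, 91, -218, -20, 0, 108, -259, -24, 0, 125, -300, -28, 0, 141, -338, -31, 0, 155, -372, -34, 0, 166, -400, -36, 0, 175, -420, -37.5, 0, 180.6, -434, -38.5, 0, 180.6, -434, -38.5, 0, 180.6, -434, -38.5, 0, 180.6, -434, -38.5]
}}

```text
time_s: 7.08
ee_pos: [0.5143, 0.2057, 0.2099]
eef_rot: [0.045, 1.571, -0.462]
force: [-0.6, 0.0, -2.2]
grip_width: 0.0359
```

```bash
python3 - <<'E'
from h import *
import pickle
state()
d=cam('wrist','wrist2.png'); pickle.dump(d,open('wrist2.pkl','wb'))
R,t=RT(d); print(-R.T@t,R[2])
d=cam('side','side2.png'); pickle.dump(d,open('side2.pkl','wb'))
d=cam('top','top2.png'); pickle.dump(d,open('top2.pkl','wb'))
E
```

```text
t 7.08 pos [514.3 205.7 209.9] jaw -29.02 down [ 1.e-04 -0.e+00 -1.e+00] q [ 0.314  0.305  1.504 -0.     1.333  0.821] F [-0.6  0.  -2.2] M [ 0.03 -0.06  0.02] w 35.9
[0.55191645 0.27071171 0.38911789] [-0.12727093 -0.22853361 -0.96518107]
```

View pics/wrist2.png

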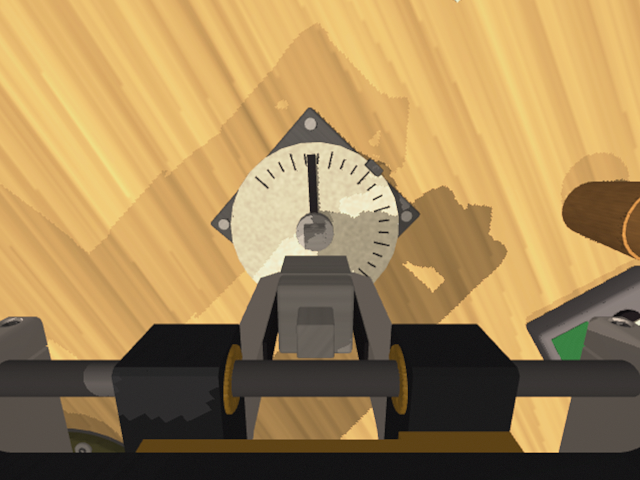

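View pics/side2.png

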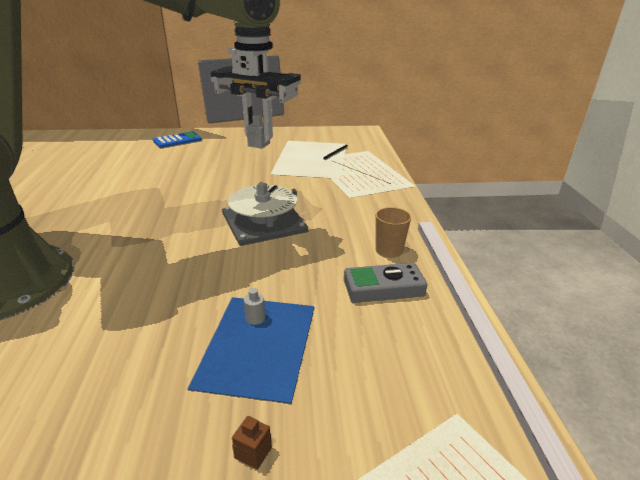

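The wrist view shows the dial fully, with the drive at (314,231), the pointer tip at (311,156) and the index block at (374,167). The coupling hangs upright in the jaws. I'll measure all of these now.

```bash
python3 - <<'E'
from h import *
import pickle
d=pickle.load(open('wrist2.pkl','rb')); P=cloud(d); z=P[...,2]; c=d['color']; hsv=cv2.cvtColor(c,cv2.COLOR_RGB2HSV); v=hsv[...,2]
cv2.imwrite('pics/w2z.png',cv2.resize(c[135:260,210:420,::-1],None,fx=3.8,fy=3.8,interpolation=cv2.INTER_CUBIC))
# drive top points
m=np.zeros((480,640),bool); m[205:256,290:345]=1
for lo,hi in ((.074,.086),(.098,.108)):
    k=m&(z>lo)&(z<hi); q=P[k]; ys,xs=np.nonzero(k)
    print(lo,len(q),np.median(q[:,2]),q[:,:2].mean(0),cv2.minAreaRect((q[:,:2]*1000).astype(np.float32)),cv2.minEnclosingCircle((q[:,:2]*1000).astype(np.float32)),xs.min(),xs.max(),ys.min(),ys.max())
# dial: edge circle fit from plane z .064 white
k=(z>.058)&(z<.068); k[300:]=0; k[:, :215]=0;k[:,420:]=0
q=P[k][:,:2]*1000
e=cv2.minEnclosingCircle(q.astype(np.float32)); print('dial',e)
# pointer: dark pixels in dial
m=np.zeros((480,640),bool); m[148:212,300:322]=1
k=m&(v<60); ys,xs=np.nonzero(k)
w=np.array([plane(d,u,y,.069)[:2]*1000 for u,y in zip(xs,ys)])
print(len(w),xs.min(),xs.max(),ys.min(),ys.max(),cv2.minAreaRect(w.astype(np.float32)))
l=cv2.fitLine(w.astype(np.float32),cv2.DIST_HUBER,0,.01,.01).ravel(); print('ptr dir',np.degrees(np.arctan2(l[1],l[0])),l)
# block
m=np.zeros((480,640),bool); m[155:180,362:388]=1
k=m&(z>.071)&(z<.085); print('blk',k.sum(), P[k].mean(0) if k.any() else 0, cv2.minAreaRect((P[k][:,:2]*1000).astype(np.float32)))
E
```

```text
0.074 581 0.07997179396238661 [0.51698125 0.20858049] ((514.9161376953125, 205.12367248535156), (35.2298698425293, 34.90610885620117), 30.871051788330078) ((514.8011474609375, 204.82052612304688), 18.05350112915039) 296 333 213 250
0.098 460 0.10343623247805675 [0.51539797 0.20578323] ((514.9818725585938, 205.48350524902344), (20.020170211791992, 18.575410842895508), 61.32490921020508) ((515.1099243164062, 204.98414611816406), 12.946390151977539) 304 325 226 248
dial ((515.5304565429688, 206.229736328125), 83.55371856689453)
415 304 317 155 211 ((535.31298828125, 244.6500244140625), (52.776309967041016, 11.584688186645508), 66.79486083984375)
ptr dir 63.391705 [4.4788846e-01 8.9408946e-01 5.3447607e+02 2.4547958e+02]
blk 156 [0.59119676 0.230871   0.07373344] ((591.1834106445312, 230.83355712890625), (7.625739097595215, 15.649059295654297), 17.428861618041992)
```

View pics/w2z.png

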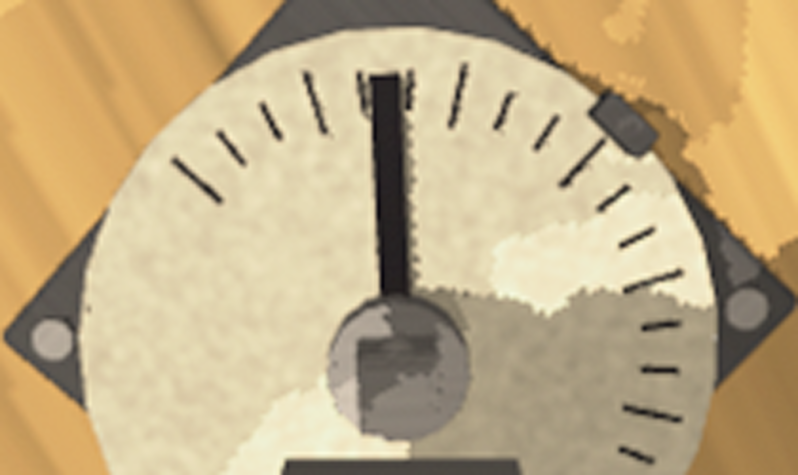

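```bash
python3 - <<'E'
from h import *
import pickle
d=pickle.load(open('wrist2.pkl','rb')); P=cloud(d); z=P[...,2]; c=d['color']
v=cv2.cvtColor(c,cv2.COLOR_RGB2GRAY)
pts=[]
for y in range(160,208,3):
    x0=311.3+(y-154.7)*2.6/55.3
    xs=[x for x in range(int(x0)-6,int(x0)+8) if v[y,x]<60]
    pts.append(plane(d,np.mean(xs),y,.069)[:2]*1000)
    print(y,xs[0],xs[-1],v[y,xs[0]-2:xs[0]+2],v[y,xs[-1]-1:xs[-1]+3])
l=cv2.fitLine(np.array(pts,np.float32),cv2.DIST_HUBER,0,.01,.01).ravel(); print('dir',np.degrees(np.arctan2(l[1],l[0])))
C=np.array([515,205.4]); T=plane(d,311.3,154.7,.069)[:2]*1000
n=np.array([-l[1],l[0]]); print('line offset at C',(C-l[2:])@n,'tip',T,np.hypot(*(T-C)),np.degrees(np.arctan2(*(T-C)[::-1])))
B=np.array([591.2,230.85]);print('blk',np.hypot(*(B-C)),np.degrees(np.arctan2(*(B-C)[::-1])))
# coupling in hand: stub top expected z = 209.9-11+64=.263
m=np.zeros((480,640),bool); m[250:365,270:360]=1
for lo,hi in ((.236,.252),(.256,.270)):
    k=m&(z>lo)&(z<hi); q=P[k]; ys,xs=np.nonzero(k)
    if len(q): print(lo,len(q),np.median(q[:,2]),cv2.minAreaRect((q[:,:2]*1000).astype(np.float32)),xs.min(),xs.max(),ys.min(),ys.max())
E
python3 - <<'E'
import cv2
a=cv2.imread('pics/wrist2.png'); cv2.imwrite('pics/w2h.png',cv2.resize(a[240:370,240:400],None,fx=4.5,fy=4.5,interpolation=cv2.INTER_CUBIC))
E
```

```text
160 308 314 [119 108  34  38] [ 38  35  77 104]
163 308 317 [106 140  33  37] [ 94  41 144 223]
166 308 315 [183 125  28  37] [ 35  56 102 174]
169 308 315 [219 180  25  34] [ 35  57 100 150]
172 308 315 [220 184  48  34] [ 35  43  92 124]
175 308 315 [219 187  53  34] [ 36  35  88 151]
178 309 315 [193 103  31  35] [ 36  31  88 130]
181 309 315 [195 100  30  35] [ 35  33  79 124]
184 309 315 [210 147  26  34] [ 35  33  72 114]
187 309 316 [216 168  24  34] [ 33  54 130 198]
190 309 316 [220 182  23  33] [ 32  57 102 156]
193 309 316 [225 191  53  32] [ 33  41  90 145]
196 310 316 [186  60  30  34] [ 33  40  90 169]
199 310 316 [198 103  27  33] [ 33  29  86 124]
202 310 316 [209 130  25  31] [ 34  28  88 129]
205 310 316 [209 142  22  31] [ 32  29  69 136]
dir 63.532135
line offset at C -0.3590805730712393 tip [546.36625197 268.17245137] 70.1728039453869 63.44953554380009
blk 80.33767795997097 18.468778249917698
0.236 4401 0.24488587164320477 ((513.9688110351562, 203.1013641357422), (36.44667053222656, 43.224525451660156), 61.277931213378906) 270 359 278 352
0.256 1896 0.2627885480923563 ((514.3865966796875, 204.30763244628906), (19.27550506591797, 38.171566009521484), 59.079429626464844) 270 359 309 359
```

View pics/w2h.png

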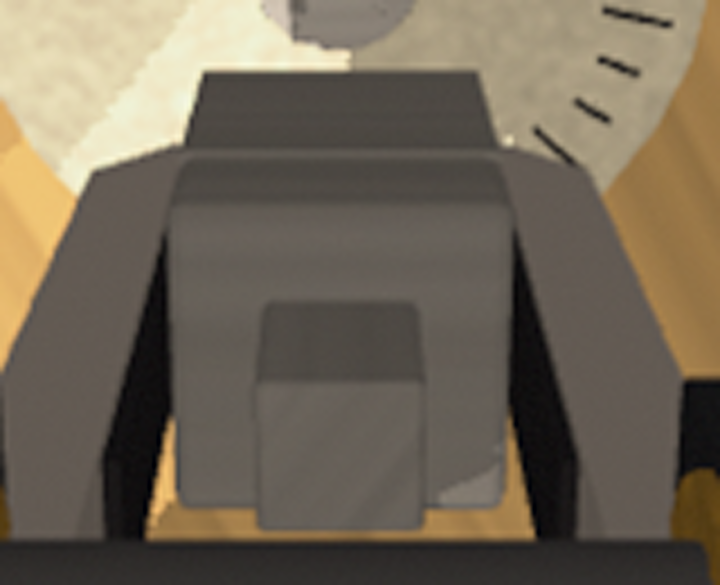

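```bash
python3 - <<'E'
from h import *
import pickle
d=pickle.load(open('wrist2.pkl','rb'))
f=lambda x,y,z: plane(d,240+x/4.5-.4,240+y/4.5-.4,z)[:2]*1000
for nm,q,z in (('stub',[(258,380),(425,380),(425,528),(258,528)],.2629),('body',[(170,203),(513,203),(505,507),(180,507)],.2449),('mouth/front bottom',[(205,72),(478,72)],.1989)):
    w=np.array([f(x,y,z) for x,y in q]); e=np.diff(np.vstack([w,w[:1]]),axis=0)
    print(nm,w.mean(0),np.round(np.hypot(*e.T),1),np.round(np.degrees(np.arctan2(e[:,1],e[:,0])),1))
    if len(q)==2:
        n=np.array([np.cos(np.radians(61)),np.sin(np.radians(61))]); print(' centre from front', w.mean(0)-18*n)
state()
E
```

```text
stub [514.35674402 202.80304869] [15.4 15.5 15.8 15.5] [ -29.  -118.2  151.    60.2]
body [514.51318697 202.95061741] [34.9 35.1 35.  35.1] [ -29.  -118.7  151.    61.1]
mouth/front bottom [522.68445291 217.73323972] [35.7 35.7] [-29. 151.]
 centre from front [513.95787975 201.990085  ]
t 7.22 pos [514.3 205.9 209.9] jaw -29.01 down [ 0.  0. -1.] q [ 0.315  0.305  1.504 -0.     1.333  0.821] F [ 0.   0.3 -2.1] M [-0.05  0.01 -0.04] w 35.7
```

Emit:
{"method": "servo_tool", "body": {
  "motion": [10, 0.5, 0, -0.5, 25, 1, 0, -1, 42, 1.5, 0, -1.5, 58, 1.5, 0, -2, 70, 1.5, 0, -2.5, 78, 1.5, 0, -2.5, 83, 1.5, 0, -2.5, 85, 1.5, 0, -2.5, 85, 1.5, 0, -2.5, 85, 1.5, 0, -2.5]
}}

```text
time_s: 8.48
ee_pos: [0.5151, 0.2077, 0.1252]
eef_rot: [0.818, 1.57, 0.356]
force: [0.4, -0.1, -2.6]
grip_width: 0.036
```

```bash
python3 - <<'E'
from h import *
import pickle
state()
d=cam('wrist','wrist3.png'); pickle.dump(d,open('wrist3.pkl','wb'))
cv2.imwrite('pics/w3z.png',cv2.resize(d['color'][180:310,240:400,::-1],None,fx=4.5,fy=4.5,interpolation=cv2.INTER_CUBIC))
d=cam('side','side3.png'); pickle.dump(d,open('side3.pkl','wb'))
cv2.imwrite('pics/s3z.png',cv2.resize(d['color'][120:250,200:330,::-1],None,fx=4.5,fy=4.5,interpolation=cv2.INTER_CUBIC))
E
```

```text
t 8.47 pos [515.1 207.7 125.2] jaw -26.46 down [ 6.e-04  2.e-04 -1.e+00] q [0.317 0.389 1.597 0.    1.155 0.779] F [ 0.4 -0.1 -2.6] M [-0.04 -0.03  0.01] w 36.0
```

View pics/wrist3.png

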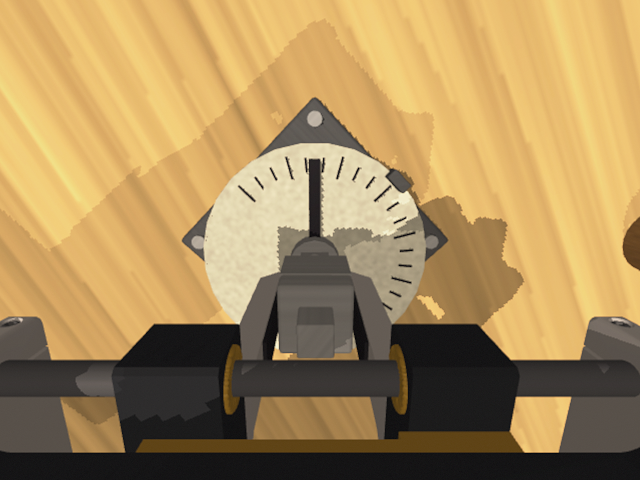

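View pics/w3z.png

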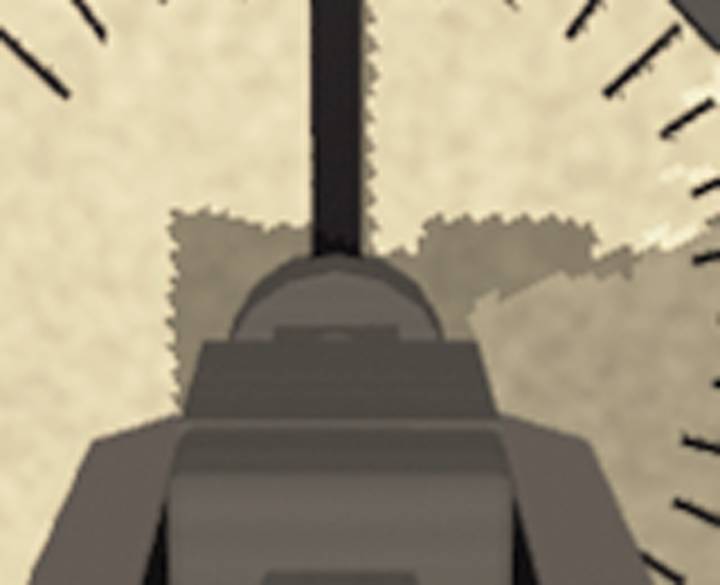

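View pics/s3z.png

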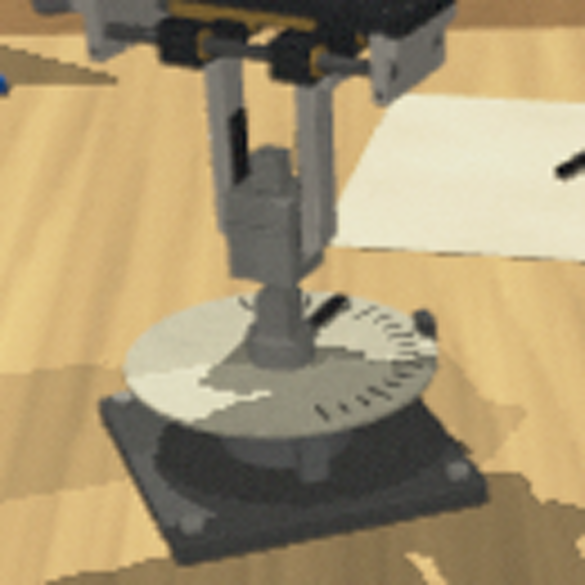

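```bash
python3 - <<'E'
from h import *
import pickle
d=pickle.load(open('wrist3.pkl','rb')); o,R,j=state(False); tcp=o['ee_pos']
f=lambda x,y,z: R.T@(plane(d,240+x/4.5-.4,180+y/4.5-.4,z)-tcp)*1000
m=.1142
print('mouth L,R',f(205,342,m),f(478,342,m), 'centre y=',np.mean([f(205,342,m)[1],f(478,342,m)[1]])-18,'z',np.mean([f(205,342,m)[2],f(478,342,m)[2]]))
# shoulder circle: top rim pts at z=.08
pts=np.array([f(x,y,.08)[1:] for x,y in ((336,267),(290,284),(382,284),(258,308),(414,308),(238,336),(438,338))])
A=np.c_[2*pts,np.ones(len(pts))]; s=np.linalg.lstsq(A,(pts**2).sum(1),rcond=None)[0]; print('shoulder c',s[:2],'r',np.sqrt(s[2]+s[:2]@s[:2]))
for r in (18,): 
    print([np.round(p,1).tolist() for p in pts])
    from scipy.optimize import least_squares
    q=least_squares(lambda c:np.hypot(*(pts-c).T)-18,s[:2]); print(q.x,q.fun)
print('drive flat', f(275,325,.104),f(398,325,.104), 'c', np.mean([f(275,325,.104),f(398,325,.104)],0)-[0,9.5-1,0])
print('pointer',f(336,20,.069),f(337,240,.069))
print('wc stub',[f(x,y,.178) for x,y in ((263,575),(420,575))])
# side view numeric: 
s=pickle.load(open('side3.pkl','rb')); P=cloud(s)
E
python3 - <<'E'
import cv2
a=cv2.imread('pics/side3.png'); cv2.imwrite('pics/s3zz.png',cv2.resize(a[150:205,235:290],None,fx=10,fy=10,interpolation=cv2.INTER_CUBIC))
E
```

```text
mouth L,R [ 10.91043305  14.61344409 -16.37760721] [10.92084282 14.61160939 19.35281052] centre y= -3.387473258924281 z 1.487601654760887
shoulder c [-1.22736881  0.8083129 ] r 16.212141440525098
[[15.7, 0.7], [13.0, -6.4], [13.0, 7.7], [9.2, -11.3], [9.2, 12.6], [4.7, -14.5], [4.4, 16.4]]
[-3.54722332  0.78895645] [ 1.26489508  0.05294063 -0.03949523 -0.42347011 -0.58905404 -0.66732745
 -0.48608898]
drive flat [21.11269847 13.82006034 -7.64721169] [21.11762497 13.81917197  9.26247966] c [21.11516172  5.31961616  0.80763398]
pointer [56.1285407  51.92404029  0.66927652] [56.11637143 17.24901448  0.80300321]
wc stub [array([-52.88712432,  12.72052612,  -5.68380717]), array([-52.88297122,  12.72003697,   8.57097033])]
```

View pics/s3zz.png

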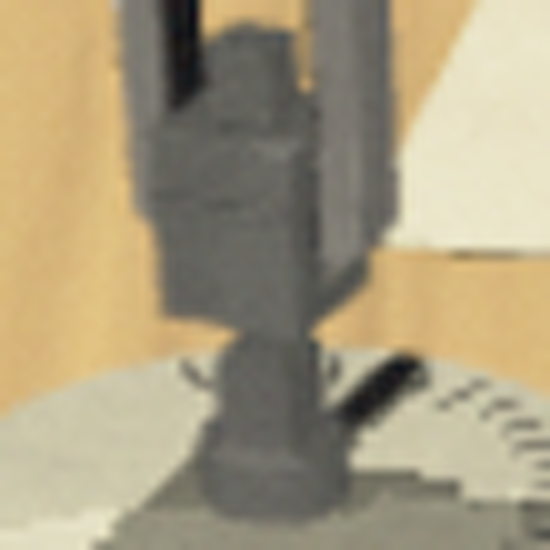

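Emit:
{"method": "servo_tool", "body": {
  "motion": [2, 1.2, -0.4, 0, 5, 1.2, -0.4, 0, 8, 1.2, -0.4, 0, 10, 1.2, -0.4, 0, 11.5, 1.2, -0.4, 0, 13, 1.2, -0.4, 0, 14.5, 1.2, -0.4, 0, 14.5, 1.2, -0.4, 0]
}}

```text
time_s: 9.57
ee_pos: [0.5151, 0.2089, 0.1103]
eef_rot: [-2.284, 1.571, -2.746]
force: [-0.8, -0.3, -2.6]
grip_width: 0.0356
```

```bash
python3 - <<'E'
from h import *
state()
E
```

```text
t 9.57 pos [515.1 208.9 110.3] jaw -26.46 down [-1.e-04 -1.e-04 -1.e+00] q [ 0.319  0.408  1.608 -0.     1.126  0.781] F [-0.8 -0.3 -2.6] M [-0.06 -0.01  0.03] w 35.6
```

Emit:
{"method": "servo_tool", "body": {
  "motion": [1, 0, 0, 0, 2, 0, 0, 0, 3, 0, 0, 0, 4, 0, 0, 0, 4, 0, 0, 0]
}}

```text
time_s: 10.2
ee_pos: [0.5151, 0.2088, 0.1062]
eef_rot: [-2.098, 1.571, -2.56]
force: [-0.5, -0.8, -3.5]
grip_width: 0.0356
```

```bash
python3 - <<'E'
from h import *
state()
E
```

```text
t 10.2 pos [515.1 208.8 106.2] jaw -26.47 down [-2.e-04 -2.e-04 -1.e+00] q [ 0.319  0.413  1.611 -0.     1.117  0.781] F [-0.5 -0.8 -3.5] M [-0.25  0.03 -0.03] w 35.6
```

Emit:
{"method": "servo_tool", "body": {
  "motion": [1, 0, 0, 0, 2, 0, 0, 0, 3, 0, 0, 0, 4, 0, 0, 0, 5, 0, 0, 0, 6, 0, 0, 0, 6, 0, 0, 0],
  "force": 55
}}

```text
time_s: 11.08
ee_pos: [0.5158, 0.2086, 0.1018]
eef_rot: [0.397, 1.569, -0.065]
force: [-3.6, -6.5, 11.5]
grip_width: 0.0359
```

```bash
python3 - <<'E'
from h import *
state()
E
```

```text
t 11.07 pos [515.8 208.6 101.8] jaw -26.46 down [ 2.1e-03 -1.0e-04 -1.0e+00] q [ 3.190e-01  4.190e-01  1.615e+00 -1.000e-03  1.106e+00  7.810e-01] F [-3.6 -6.5 11.5] M [-1.36  0.68  0.04] w 35.9
```

Emit:
{"method": "servo_tool", "body": {
  "motion": [0, -0.4, 0, 0, 0, -0.8, 0, 0, 0, -0.8, 0, 0]
}}

```text
time_s: 11.45
ee_pos: [0.5157, 0.2085, 0.1016]
eef_rot: [0.807, 1.568, 0.345]
force: [-0.3, -2.2, 8.5]
grip_width: 0.0356
```

```bash
python3 - <<'E'
from h import *
state()
E
```

```text
t 11.45 pos [515.7 208.5 101.6] jaw -26.46 down [ 0.0029  0.001  -1.    ] q [0.318 0.418 1.616 0.    1.104 0.78 ] F [-0.3 -2.2  8.5] M [-0.3   0.04  0.03] w 35.6
```

Emit:
{"method": "servo_tool", "body": {
  "motion": [1, -0.2, 0, 0, 2, -0.2, 0, 0, 3, -0.2, 0, 0, 4, -0.2, 0, 0, 4, -0.2, 0, 0]
}}

```text
time_s: 12.08
ee_pos: [0.5157, 0.2084, 0.0974]
eef_rot: [0.861, 1.567, 0.399]
force: [2.2, 0.8, 4.5]
grip_width: 0.0354
```

```bash
python3 - <<'E'
from h import *
state()
d=cam('side','side4.png')
cv2.imwrite('pics/s4z.png',cv2.resize(d['color'][140:215,225:300,::-1],None,fx=7,fy=7,interpolation=cv2.INTER_CUBIC))
d=cam('wrist','wrist4.png')
cv2.imwrite('pics/w4z.png',cv2.resize(d['color'][180:370,220:420,::-1],None,fx=3,fy=3,interpolation=cv2.INTER_CUBIC))
E
```

```text
t 12.07 pos [515.7 208.4  97.4] jaw -26.46 down [ 0.0031  0.0013 -1.    ] q [0.318 0.423 1.62  0.    1.095 0.78 ] F [2.2 0.8 4.5] M [ 0.04 -0.48 -0.01] w 35.4
```

View pics/s4z.png

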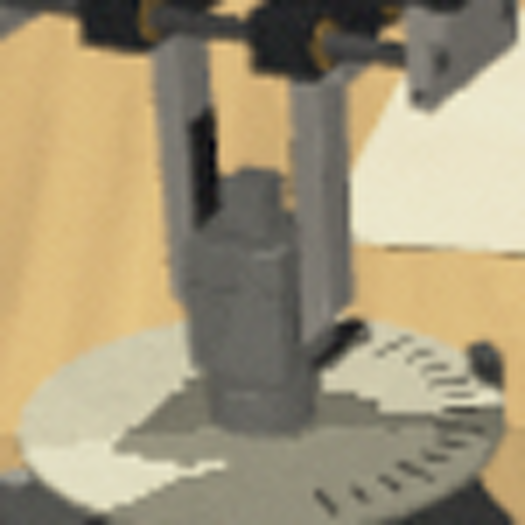

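View pics/w4z.png

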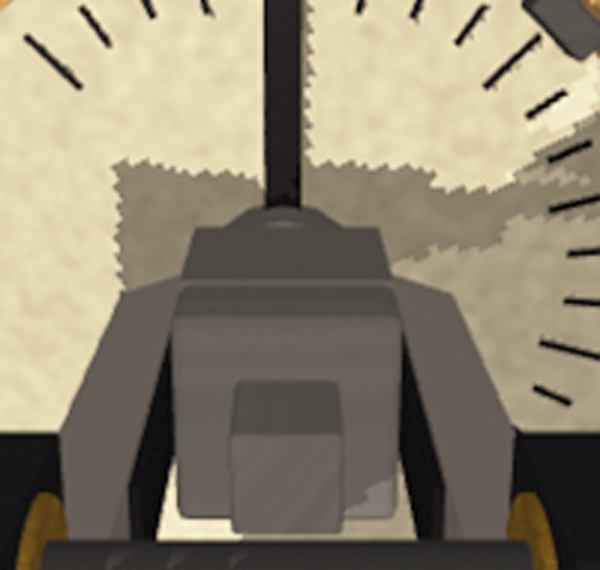

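The coupling is aligned and riding down the drive, with the side force near zero. I'll keep pushing slowly.

Emit:
{"method": "servo_tool", "body": {
  "motion": [1, 0, 0, 0, 2, 0, 0, 0, 3, 0, 0, 0, 4, 0, 0, 0, 5, 0, 0, 0, 5.5, 0, 0, 0, 6, 0, 0, 0, 6, 0, 0, 0]
}}

```text
time_s: 13.18
ee_pos: [0.5144, 0.2079, 0.0908]
eef_rot: [-2.224, 1.57, -2.685]
force: [-6.0, -1.2, 6.6]
grip_width: 0.0358
```

```bash
python3 - <<'E'
from h import *
state()
E
```

```text
t 13.18 pos [514.4 207.9  90.8] jaw -26.46 down [-5.e-04 -2.e-04 -1.e+00] q [ 0.318  0.431  1.626 -0.     1.085  0.78 ] F [-6.  -1.2  6.6] M [-0.46  1.06 -0.01] w 35.8
```

Emit:
{"method": "servo_tool", "body": {
  "motion": [1, 0, 0, 0, 2, 0, 0, 0, 2, 0, 0, 0]
}}

```text
time_s: 13.55
ee_pos: [0.5145, 0.2079, 0.0907]
eef_rot: [0.564, 1.57, 0.102]
force: [-15.5, -5.5, 27.9]
grip_width: 0.0356
```

```bash
python3 - <<'E'
from h import *
import pickle
state()
d=cam('side','side5.png'); pickle.dump(d,open('side5.pkl','wb'))
cv2.imwrite('pics/s5z.png',cv2.resize(d['color'][140:215,225:300,::-1],None,fx=7,fy=7,interpolation=cv2.INTER_CUBIC))
d=cam('wrist','wrist5.png'); pickle.dump(d,open('wrist5.pkl','wb'))
P=cloud(d); print(np.median(P[330:350,305:330,2]),np.median(P[295:305,285:345,2]))
E
```

```text
t 13.55 pos [514.5 207.9  90.7] jaw -26.46 down [ 3.e-04  0.e+00 -1.e+00] q [ 0.318  0.431  1.626 -0.     1.084  0.78 ] F [-15.5  -5.5  27.9] M [-1.06  3.09 -0.03] w 35.6
0.1439267596255888 0.1259418833323777
```

View pics/s5z.png

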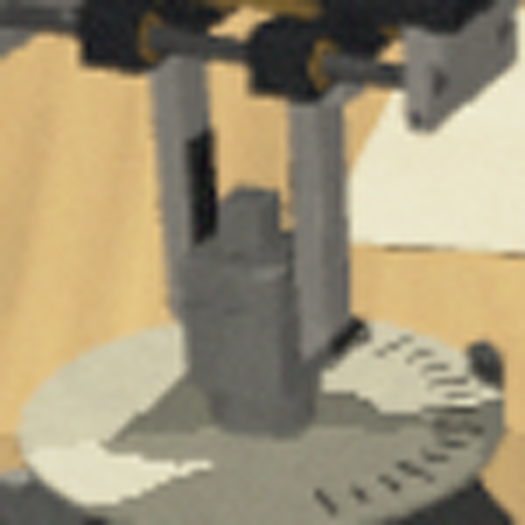

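View pics/wrist5.png

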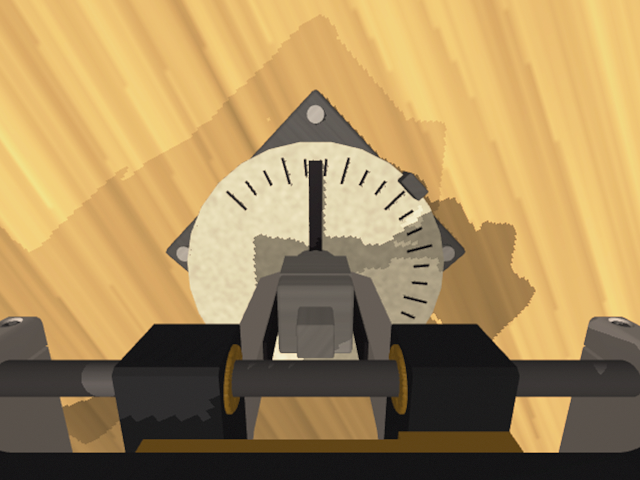

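Emit:
{"method": "servo_tool", "body": {
  "motion": [-1, 0, 0, 0, -2, 0, 0, 0, -2, 0, 0, 0]
}}

```text
time_s: 14.02
ee_pos: [0.5147, 0.208, 0.0909]
eef_rot: [0.59, 1.57, 0.128]
force: [-3.8, -1.4, 6.9]
grip_width: 0.0358
```

```bash
python3 - <<'E'
from h import *
state()
E
```

```text
t 14.03 pos [514.7 208.   90.9] jaw -26.46 down [ 3.e-04  0.e+00 -1.e+00] q [ 0.318  0.431  1.626 -0.     1.085  0.78 ] F [-3.8 -1.4  6.9] M [-0.34  0.9  -0.03] w 35.8
```

Emit:
{"method": "servo_tool", "body": {
  "motion": [0, 0, 0.1, 3, 0, 0, 0.2, 6, 0, 0, 0.3, 9, 0, -0.1, 0.4, 12, 0, -0.1, 0.5, 15, 0, -0.1, 0.6, 18, 0, -0.1, 0.7, 21, 0, -0.1, 0.7, 21, 0, -0.1, 0.7, 21]
}}

```text
time_s: 15.15
ee_pos: [0.5155, 0.2075, 0.0909]
eef_rot: [0.862, 1.57, 0.034]
force: [-1.6, -1.9, 6.5]
grip_width: 0.0357
```

```bash
python3 - <<'E'
from h import *
import pickle
state()
d=cam('wrist','wrist6.png'); pickle.dump(d,open('wrist6.pkl','wb'))
E
```

```text
t 15.15 pos [515.5 207.5  90.9] jaw -47.47 down [ 7.e-04  0.e+00 -1.e+00] q [ 0.317  0.432  1.624 -0.     1.085  1.145] F [-1.6 -1.9  6.5] M [-0.38  0.55 -0.01] w 35.7
```

View pics/wrist6.png

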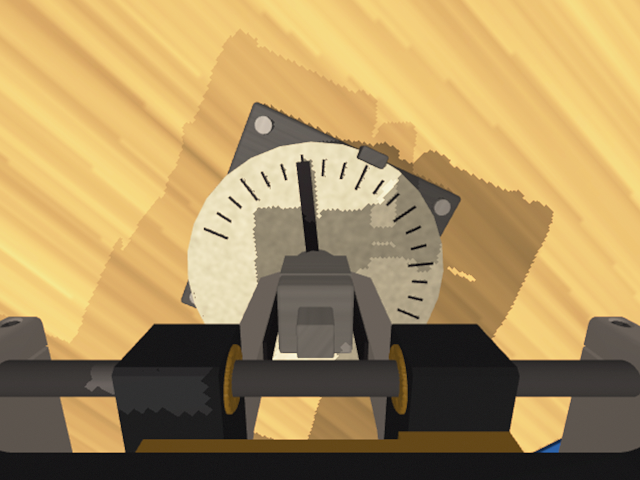

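```bash
cat > meas.py <<'E'
from h import *
def angs(d,x0t,yt,x1t,yb,blk):
    # pointer: rows yt..yb from approx centre (x0t at yt) to (x1t at yb)
    g=cv2.cvtColor(d['color'],cv2.COLOR_RGB2GRAY); P=cloud(d); pts=[]
    for y in range(yt,yb,3):
        x0=int(round(x0t+(x1t-x0t)*(y-yt)/(yb-yt)))
        xs=[x for x in range(x0-9,x0+10) if g[y,x]<55]
        if xs: pts.append(plane(d,np.mean(xs),y,.069)[:2]*1000)
    l=cv2.fitLine(np.array(pts,np.float32),cv2.DIST_HUBER,0,.01,.01).ravel()
    if l[:2]@(pts[0]-pts[-1])<0: l[:2]*=-1
    u,v=blk; m=np.zeros((480,640),bool); m[v-14:v+15,u-20:u+21]=1
    z=P[...,2]; k=m&(z>.071)&(z<.085); r=cv2.minAreaRect((P[k][:,:2]*1000).astype(np.float32))
    B=np.array(r[0]); 
    # block top by z in (.075..)
    pa=np.degrees(np.arctan2(l[1],l[0]))
    print('ptr dir',pa,'blk',r,k.sum())
    n=np.array([-l[1],l[0]])
    print('block centre off pointer line (mm, + = ccw)',(B-l[2:])@n, 'tip side pts',pts[0])
    return pa,B,l
E
python3 - <<'E'
from meas import *
import pickle
pa,B,l=angs(pickle.load(open('wrist6.pkl','rb')),303,168,312,245,(373,157))
C=np.array([515,205.4]);print(np.degrees(np.arctan2(*(B-C)[::-1])))
pa,B,l=angs(pickle.load(open('wrist5.pkl','rb')),316,168,316,245,(413,186))
print(np.degrees(np.arctan2(*(B-C)[::-1])))
E
```

```text
ptr dir 48.340027 blk ((591.4020385742188, 230.6320037841797), (8.012338638305664, 15.909695625305176), 18.442380905151367) 418
block centre off pointer line (mm, + = ccw) -40.288892518434295 tip side pts [559.65828827 255.57846123]
18.27596212596945
ptr dir 63.141224 blk ((591.3693237304688, 230.83206176757812), (8.094952583312988, 16.19036865234375), 17.473196029663086) 404
block centre off pointer line (mm, + = ccw) -57.06752605438032 tip side pts [544.714128   264.99751781]
18.418485702895808
```

Emit:
{"method": "servo_tool", "body": {
  "motion": [0, 0, 0.1, 3, 0, 0, 0.2, 6, 0, 0, 0.3, 9, 0, 0, 0.4, 12, 0, -0.1, 0.5, 15, 0, -0.1, 0.6, 18, 0, -0.1, 0.7, 21, 0, -0.2, 0.8, 24, 0, -0.2, 0.9, 27, 0, -0.2, 0.9, 27, 0, -0.2, 0.9, 27]
}}

```text
time_s: 16.58
ee_pos: [0.516, 0.2066, 0.0908]
eef_rot: [0.927, 1.57, -0.373]
force: [-3.6, -2.7, 6.5]
grip_width: 0.0357
```

```bash
python3 - <<'E'
from h import *
import pickle
state()
d=cam('wrist','wrist7.png'); pickle.dump(d,open('wrist7.pkl','wb'))
E
```

```text
t 16.57 pos [516.  206.6  90.8] jaw -74.47 down [ 7.e-04 -3.e-04 -1.e+00] q [ 3.150e-01  4.320e-01  1.624e+00 -1.000e-03  1.085e+00  1.615e+00] F [-3.6 -2.7  6.5] M [-0.67  0.64 -0.02] w 35.7
```

View pics/wrist7.png

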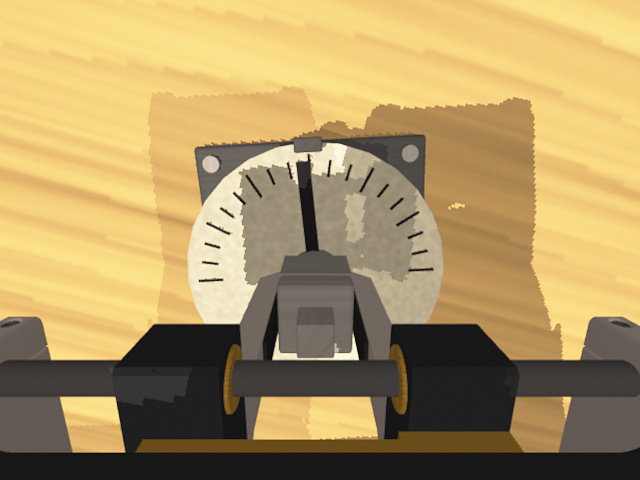

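```bash
python3 - <<'E'
from meas import *
import pickle
pa,B,l=angs(pickle.load(open('wrist7.pkl','rb')),303,168,312,245,(308,144))
C=np.array([515,205.4]);print(np.degrees(np.arctan2(*(B-C)[::-1])))
E
```

```text
ptr dir 21.469364 blk ((591.4682006835938, 230.31936645507812), (7.974700450897217, 15.868123054504395), 18.631385803222656) 417
block centre off pointer line (mm, + = ccw) -4.305810231027863 tip side pts [577.78953052 229.56763506]
18.049691735289706
```

Emit:
{"method": "servo_tool", "body": {
  "motion": [0, 0, 0, 1.5, 0, 0, 0.1, 3.2, 0, 0, 0.1, 3.2, 0, 0, 0.1, 3.2]
}}

```text
time_s: 17.12
ee_pos: [0.516, 0.2064, 0.0908]
eef_rot: [0.912, 1.57, -0.444]
force: [-3.0, -2.7, 6.0]
grip_width: 0.0358
```

```bash
python3 - <<'E'
from meas import *
state()
d=cam('wrist','wrist8.png')
pa,B,l=angs(d,303,168,312,245,(314,143))
C=np.array([515,205.4]);print(np.degrees(np.arctan2(*(B-C)[::-1])))
E
```

```text
t 17.12 pos [516.  206.4  90.8] jaw -77.67 down [ 6.e-04 -3.e-04 -1.e+00] q [ 3.150e-01  4.320e-01  1.624e+00 -1.000e-03  1.085e+00  1.671e+00] F [-3.  -2.7  6. ] M [-0.65  0.55 -0.01] w 35.8
ptr dir 18.656311 blk ((592.1303100585938, 228.2989501953125), (7.96104097366333, 11.578242301940918), 18.437936782836914) 301
block centre off pointer line (mm, + = ccw) -2.232087452073756 tip side pts [579.01143844 226.28844009]
16.535445025521376
```

View pics/wrist8.png

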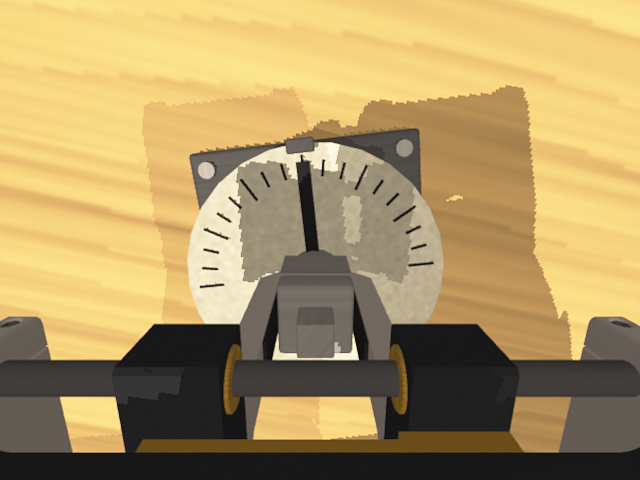

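```bash
python3 - <<'E'
from meas import *
d=cam('wrist','wrist9.png')
pa,B,l=angs(d,303,168,312,245,(300,144))
C=np.array([515,205.4]);print(np.degrees(np.arctan2(*(B-C)[::-1])))
E
```

```text
ptr dir 18.656816 blk ((591.3948974609375, 230.37844848632812), (7.917863368988037, 15.98150634765625), 18.702146530151367) 419
block centre off pointer line (mm, + = ccw) -0.02706590682373644 tip side pts [579.01143605 226.2886146 ]
18.105926879884905
```

Emit:
{"method": "servo_tool", "body": {
  "motion": [-0.4, -0.2, 0.1, 0, -0.8, -0.4, 0.2, 0, -0.8, -0.4, 0.2, 0]
}}

```text
time_s: 17.6
ee_pos: [0.5157, 0.2064, 0.0909]
eef_rot: [1.55, 1.57, 0.194]
force: [4.5, -1.5, -4.4]
grip_width: 0.0351
```

Emit:
{"method": "servo_tool", "body": {
  "motion": [0, 0, 0, 0, 0, 0, 0, 0, 0, 0, 0, 0, 0, 0, 0, 0, 0, 0, 0, 0],
  "gripper": 0.65
}}

```text
time_s: 18.23
ee_pos: [0.5154, 0.2064, 0.0912]
eef_rot: [-3.049, 1.571, 1.879]
force: [-0.6, 0.2, -0.4]
grip_width: 0.061
```

```bash
python3 - <<'E'
from meas import *
state()
d=cam('wrist','wrist10.png')
pa,B,l=angs(d,303,168,312,245,(300,144))
E
```

```text
t 18.23 pos [515.4 206.4  91.2] jaw -77.67 down [-0.  0. -1.] q [0.315 0.431 1.625 0.    1.086 1.67 ] F [-0.6  0.2 -0.4] M [-0.    0.01 -0.01] w 61.0
ptr dir 18.283863 blk ((591.4157104492188, 230.38629150390625), (7.980964183807373, 15.952183723449707), 18.452451705932617) 419
block centre off pointer line (mm, + = ccw) 0.18133681831932336 tip side pts [578.45949138 225.7115741 ]
```

View pics/wrist10.png

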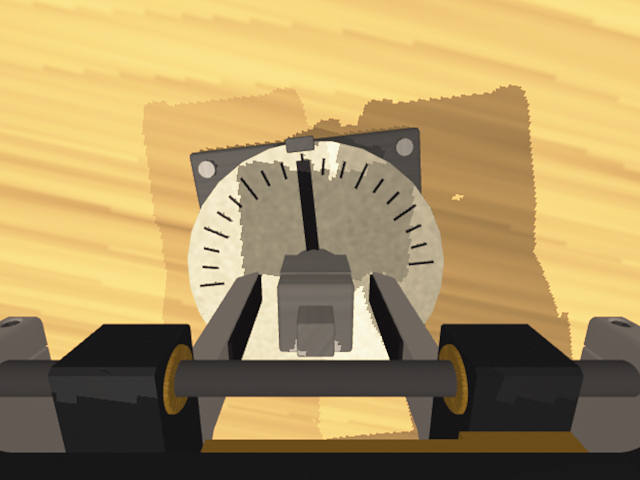

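The fingers are clear and the pointer is still on the index. I'll retract straight up.

Emit:
{"method": "servo_tool", "body": {
  "motion": [-5, 0, 0, 0, -15, 0, 0, 0, -30, 0, 0, 0, -50, 0, 0, 0, -75, 0, 0, 0, -100, 0, 0, 0, -120, 0, 0, 0, -130, 0, 0, 0, -130, 0, 0, 0]
}}

```text
time_s: 19.4
ee_pos: [0.5155, 0.2065, 0.2218]
eef_rot: [1.712, 1.57, 0.357]
force: [-0.1, 0.0, -0.2]
grip_width: 0.0613
```

```bash
python3 - <<'E'
from meas import *
state()
d=cam('wrist','wrist11.png'); P=cloud(d)
g=P[...,2]
m=(g>.12)&(g<.15); m[:200]=0; q=P[m]; print('top z (stub)',np.percentile(q[:,2],[50,90,98]))
d=cam('side','side11.png')
E
```

```text
t 19.4 pos [515.5 206.5 221.8] jaw -77.66 down [ 1.1e-03  4.0e-04 -1.0e+00] q [0.315 0.299 1.484 0.    1.358 1.67 ] F [-0.1  0.  -0.2] M [0.08 0.06 0.04] w 61.3
top z (stub) [0.12617971 0.14397885 0.14482534]
```

View pics/wrist11.png

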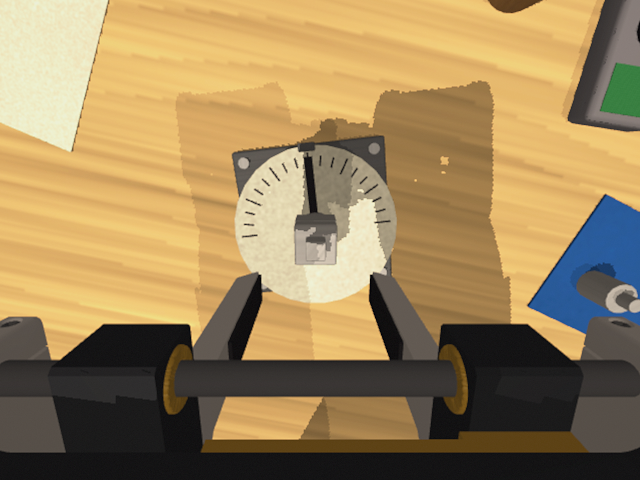

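View pics/side11.png

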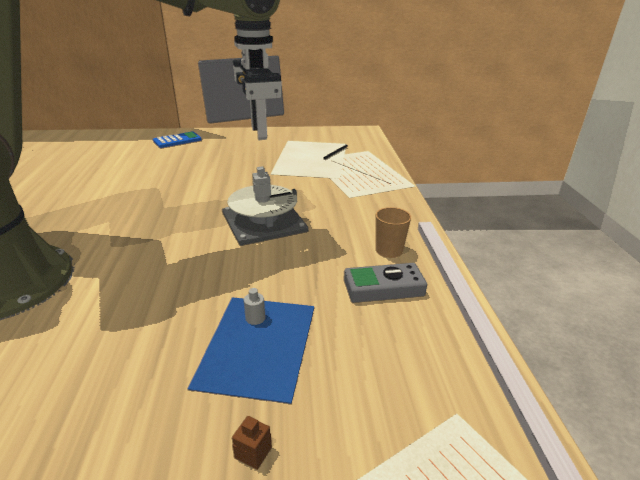

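The coupling is seated, with its stub top at 144 mm (80 + 64). The pointer tip at (308,155) meets the block at (307,147), and nothing else has moved. I'm handing in.

```bash
python3 - <<'E'
from meas import *
d=cam('wrist')
angs(d,308,160,313,208,(307,147))
print(ctrl.hand_in())
E
```

```text
ptr dir 18.463396 blk ((591.29638671875, 230.1603546142578), (8.04721736907959, 14.947693824768066), 12.379901885986328) 151
block centre off pointer line (mm, + = ccw) -0.1276554627056612 tip side pts [578.65513303 226.09668506]
the job is handed in; nothing more can be done
None
```

The square coupling is seated fully home on the drive, the pointer is on the index block, and the job is handed in at about 19.5 s.

- **Fitting:** I lowered the coupling in small steps and pushed it past the spring ball. Side force built up on the ball, and a shift of about 1 mm relieved it. I then pressed it against the shoulder with about 28 N to confirm it was down.
- **Turning:** I turned the drive about 45° clockwise, let go and retracted straight up.
- **Last checks:** The stub top is at 144 mm, as it should be for fully home (80 + 64 mm). The pointer line passes within 0.2 mm of the middle of the index block. The round coupling, the cup, the meter and the brown look-alike look unmoved in the pictures.
- **Disagreements:** The cameras differed by 2–5 mm on absolute positions, so I relied on wrist-camera measurements and the forces. The click was not seen directly. I inferred it from the depth and the stiff stop at the shoulder. One pointer reading was cut off by a misplaced window, so I took it again.

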